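# Open up the souvenir cabinet

### The job

Open the little two-door display cabinet for trading: pull the latched leaf (the one with the brass cover strip, on the robot's left) wide open first, then swing the overlapped leaf wide open too, so that both stand about square to the cabinet front or further and stay there. Leave the yellow and white vase standing where it is.

Things in the scene. Friction and masses are not known exactly. Their poses are not given: they have to be found in the camera images.
- cabinet: Dark wood display cabinet, clear roof and back, 160 deep (x), 300 wide (y), 200 high mm, fixed. Origin: centre of its underside; z up; the doors are on its -x side, facing the robot. Two leaves, 149 wide, 15 thick, to 195 high, lie over the front, meet at y=0 and swing out to -x. Handles: round upright steel bars, 12 dia, 94 to 205 high, free above 146, axis 35 off the leaf's outer face.
- latched_leaf (a joint): Leaf on the cabinet's +y side, angle in rad: 0 closed, to 1.9 open. Upright hinge line at cabinet x,y (-95,150) mm; handle axis at (-130,45) when shut. Its brass strip (32 wide, 8 thick, 199 high) laps 13 over the other leaf. A sprung roller catch holds it shut: about 15 N on the handle frees it within 15 mm; then it moves easily and stays where left.
- overlapped_leaf (a joint): Leaf on the cabinet's -y side, angle in rad: 0 closed, to 1.9 open. Upright hinge line at cabinet x,y (-95,-150) mm; handle axis at (-130,-55) when shut. No catch of its own, but the other leaf's brass strip lies over its edge and holds it until that leaf is out of the way (a hard pull would only force both out together); then it moves easily and stays where left.
- vase: Yellow vase with a white neck, 74 mm across, 135 high, standing loose on the table beside the cabinet or in front of one side, clear of the leaves' swing. Origin: centre of its underside, z up. A bystander: not to be shifted or tipped.

How it is judged:
By the outcome, as a careful person would: the job done as asked, in the order asked, and still so for the second after the job is handed in, with the robot touching nothing.
It also fails if it takes over 54 s, if anything falls off the work surface, if the arm or the gripper's body presses on something with over 40 N, if the wrist force passes 120 N, or if a joint passes its speed limit or range.

### The arm

A 6-joint arm with a two-finger parallel gripper is mounted at the origin on the work surface. World frame = base frame: x ahead of the robot, y to its left, z up, the work surface at z = 0. Lengths are in m, angles in rad, forces in N, time in s.
With the tool pointing down it reaches from about 0.35 to 0.85 m from the base axis. Payload 8.1 kg.
Tool frame: the origin (TCP) lies at the very end of the fingers, on their centre line; the grasp point (between the pads) lies 19 mm behind it (grasp_offset is the distance from the TCP to the grasp point, in m); z points along the fingers, y is the direction in which the jaws open and shut (so a half turn about z gives the same grasp; the last joint's range is limited). The gripper opens to 93 mm and grips with 3 to 60 N. Pads are 15 mm wide; open, the fingers measure 128 mm over their backs; the gripper's body (75 mm by 188 mm) begins 65 mm behind the grasp point.
Start: joints at [-1.353, 0.13, 1.488, -0, 1.523, -0.085], TCP at [0.179, -0.573, 0.219] pointing down, gripper open.
Joint ranges: [-2.96, 2.96], [-0.89, 2.26], [0.02, 2.5], [-1.34, 4.48], [0, 2.73], [-2.66, 2.66]. Speed limits (rad/s): [2.39, 2.39, 2.79, 3.14, 3.14, 3.14].

### API

Orientations are given as a rotation vector (axis times angle).
In Python, from plant import read_state, read_camera, close_job, search_frame, masks_of, grasp_offset gives the robot as it stands.
- The arm moves only by the tool drive_tool, never from a script. Its argument "plan" is a list of rows, each an object with "claw": the closure, from 0 (fully open) to 1 (shut); "linear": the shift along the tool's x, y, z in cm, a list of three; "angular": the turn, a rotation vector about the tool's x, y, z in degrees, a list of three. In form: [{"claw": claw, "linear": [tx, ty, tz], "angular": [ax, ay, az]}, ...]. A call has 1 to 12 rows; each row shifts and turns the commanded pose from where the row before left it, along the tool's axes as they then stand; what a row does not reach is not made up. A row lasts 1/8 s, in which the tool goes at most 62.5 mm and 10.7 degrees, less where a joint would pass 70% of its speed; a pose out of reach is approached as far as the arm can. A call is refused whole if a number of a shift passes 6.25 or a number of a turn 10.7, either way. A call with a gripper value outside its range is refused whole. The fingers move at their own pace and stop on an object; "newtons" is the grip in N (left out, the last holds). Time passes only in rows, so rows that do not move let the fingers close. It gives the time, the measured TCP pose, the force and the opening at its end, in the units of the state.
- read_state(): the state, without advancing time (a new reading comes with each control period).
- read_camera(name): name is "scene" or "top"; returns a dict with "pixels" (480x640x3 uint8, red, green, blue), "K" (3x3 intrinsics, pixels), "D" ([k1, k2, p1, p2, k3] as OpenCV has them; the pictures are not rectified), "xyz" and "attitude" of the camera in the world. Camera axes: x right, y up, looking along -z (the intrinsics and any distortion apply to the point x, -y, -z); pixel columns grow to the right and rows downward; lengths in m; the calibration is good to about 2 mm. A picture is of the moment at which its call begins. There is no depth.
- close_job(): hands the job in, once; it reports no verdict.
Trained networks look in a picture, given as the dict that the camera call returned (one of the last four; its "shot" number tells which), for a name from the list of things; names that differ only in an ending like _2 or _b are one class to them, and where a whole thing is asked for, a point or a joint stands for the part that bears it (a point fixed in the world has none). Each returns a list of dicts, best first, with "p" (0 to 1); they miss things now and then, are a little off and sometimes report something else, mostly with a low value. They report only what shows in the picture. A call takes as long as a camera call.
- search_frame(picture, label): "at" ([x, y, z] in m, in world coordinates, good to about 4 mm: the middle of the surface that is visible of it).
- masks_of(picture, label): "mask" (480x640 bool, what is visible of it).
The state is a dict: "t": time; "q": joint angles; "dq": joint speeds; "joint_torque": joint torques, N m; "tool_pos": TCP position; "orientation": TCP orientation; "force": force on the tool from outside, world axes, zero at the start; "wrist_torque": the same for the moment, N m; "opening": finger opening in m.
Only numpy, scipy, OpenCV 4.12 (cv2) and the standard library are available. Lean on these libraries where they do the work, as an engineer would, in place of code of your own. Each camera call takes 0.05 s, during which the arm holds its last target.

## Working session

There is one attempt and no reset: what is moved stays moved. The work goes in short steps, Python scripts to look and compute and a tool call to move; the robot and the scene stay as the last step left them, time stands still between calls to the robot, and variables do not carry over. Pictures are saved under pics/ and viewed, and the job is handed in when it is done.

Besides the shell and the picture viewer there is one more tool, called after "Call:" by a JSON object that holds its "op" and its "data". drive_tool: Moves the arm, as the interface text tells. Its arguments: {"type":"object","properties":{"plan":{"type":"array"},"newtons":{"type":"number"}},"required":["plan"]}

```bash
mkdir -p pics; ls
python3 - <<'E'
from plant import *
import cv2,numpy as np,pickle
s=read_state();print({k:np.round(v,3).tolist() for k,v in s.items()})
out={}
for n in ("scene","top"):
    p=read_camera(n);out[n]=p
    cv2.imwrite(f"pics/{n}0.png",p["pixels"][:,:,::-1])
    print(n,p["K"],p["D"],p["xyz"],p["attitude"])
    for l in ("cabinet","latched_leaf","overlapped_leaf","vase"):
        print(l,[(np.round(d["at"],4).tolist(),round(d["p"],2)) for d in search_frame(p,l)[:3]])
pickle.dump(out,open("p0.pkl","wb"))
print(grasp_offset)
E
```

```text
pics
{'t': 0.0, 'q': [-1.353, 0.131, 1.489, -0.0, 1.523, -0.085], 'dq': [0.001, 0.0, 0.001, 0.001, 0.0, 0.0], 'joint_torque': [-0.0, -55.984, -49.176, 0.077, 0.035, -0.0], 'tool_pos': [0.179, -0.572, 0.218], 'orientation': [-3.104, -0.474, 0.0], 'force': [0.464, -0.706, 0.223], 'wrist_torque': [-0.044, -0.001, -0.0], 'opening': 0.093}
scene [[588.68793126   0.         324.60136179]
 [  0.         588.68793126 236.9557474 ]
 [  0.           0.           1.        ]] [-0.12942747  0.          0.          0.          0.        ] [ 0.33075577 -0.277517    1.1329019 ] [ 0.2996389  -0.1289844  -0.74689569]
cabinet [([0.6763, -0.0611, 0.1957], 0.61)]
latched_leaf [([0.6194, 0.0122, 0.144], 0.85)]
overlapped_leaf [([0.6126, -0.1233, 0.1424], 0.85)]
vase [([0.5152, 0.2693, 0.0879], 0.9)]
top [[585.11967614   0.         322.73171475]
 [  0.         585.11967614 238.21562297]
 [  0.           0.           1.        ]] [-0.06808147  0.          0.          0.          0.        ] [ 0.34770148 -0.00886349  1.39844681] [ 0.13985801 -0.1407075  -1.56394937]
cabinet [([0.6769, -0.0487, 0.1968], 0.77)]
latched_leaf []
overlapped_leaf [([0.6156, -0.1251, 0.1442], 0.68)]
vase [([0.5135, 0.273, 0.0969], 0.97)]
0.0188
```

View pics/scene0.png

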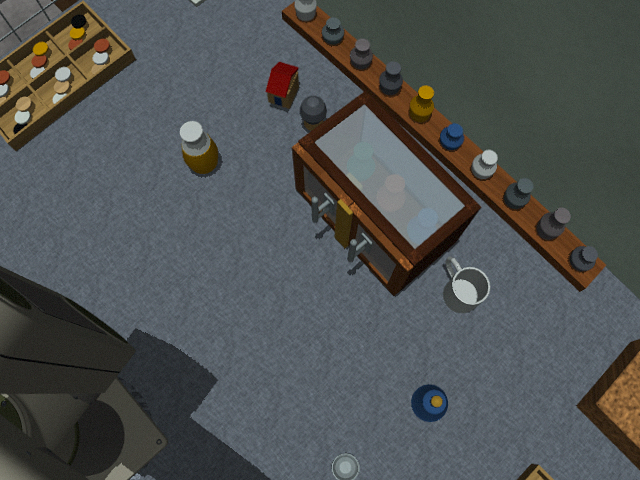

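View pics/top0.png

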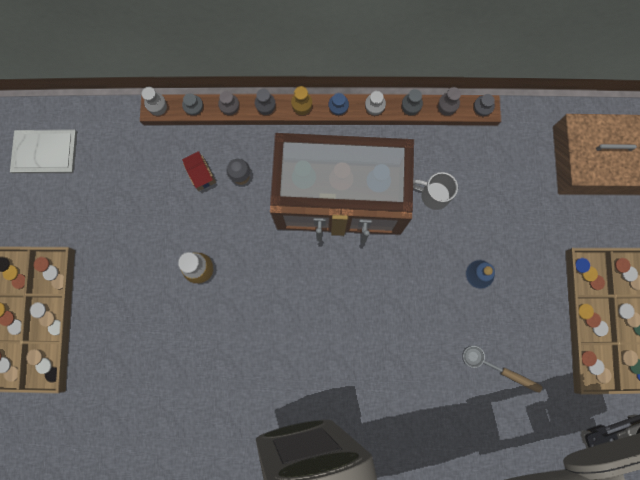

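Scene: cabinet around (385,190) with its brass strip at (345,222); handle tops at about (318,200) and (355,243). Vase at (199,150). In the top view, the handles are at (320,222) and (366,225), and the vase at (195,265). Next I'll fit the cabinet pose.

```bash
cat > h.py <<'E'
import numpy as np,cv2,pickle
from scipy.spatial.transform import Rotation as R
def proj(p,X):
    X=np.atleast_2d(np.array(X,float)); Rm=R.from_rotvec(np.ravel(p["attitude"])).as_matrix()
    c=(X-np.array(p["xyz"]))@Rm; c=c*[1,-1,-1]
    return cv2.projectPoints(c.reshape(-1,1,3),np.zeros(3),np.zeros(3),np.array(p["K"]),np.array(p["D"],float))[0].reshape(-1,2)
def ray(p,uv,z):
    n=cv2.undistortPoints(np.array(uv,float).reshape(1,1,2),np.array(p["K"]),np.array(p["D"],float)).ravel()
    Rm=R.from_rotvec(np.ravel(p["attitude"])).as_matrix(); d=Rm@np.array([n[0],-n[1],-1]); o=np.array(p["xyz"])
    return o+d*(z-o[2])/d[2]
def c2w(pose,X):
    x,y,a=pose; X=np.atleast_2d(np.array(X,float)); c,s=np.cos(a),np.sin(a)
    return np.c_[x+c*X[:,0]-s*X[:,1],y+s*X[:,0]+c*X[:,1],X[:,2]]
E
python3 - <<'E'
import pickle,cv2
o=pickle.load(open("p0.pkl","rb"))
a=o["top"]["pixels"][120:250,260:430,::-1];cv2.imwrite("pics/tc.png",cv2.resize(a,None,fx=4.5,fy=4.5,interpolation=cv2.INTER_CUBIC))
a=o["scene"]["pixels"][85:300,280:490,::-1];cv2.imwrite("pics/sc.png",cv2.resize(a,None,fx=2.75,fy=2.75,interpolation=cv2.INTER_CUBIC))
E
```

```text
(no output)
```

View pics/tc.png

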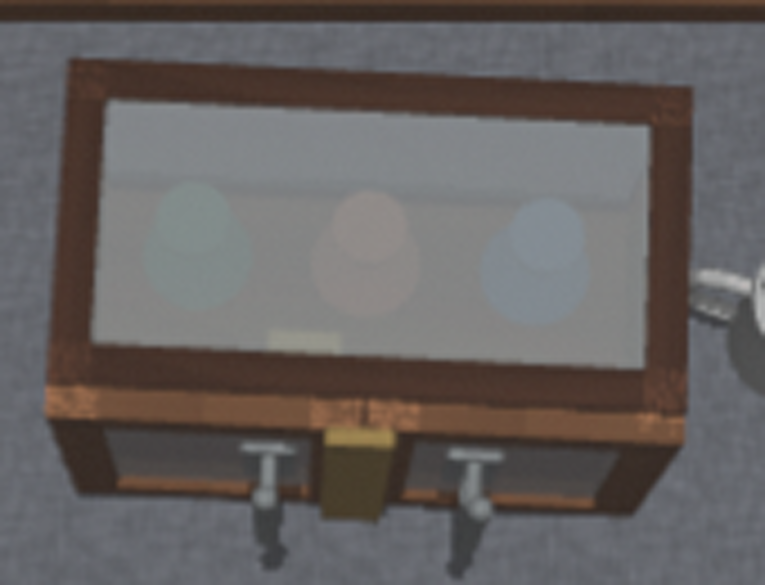

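View pics/sc.png

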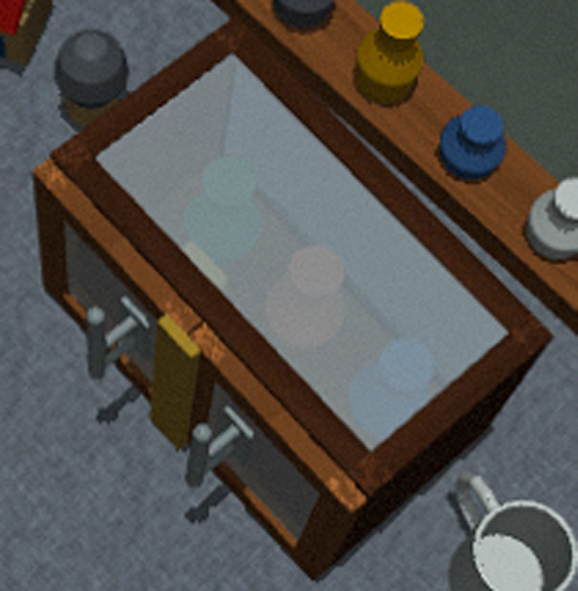

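```bash
cat > fit.py <<'E'
from h import *
from scipy.optimize import least_squares
o=pickle.load(open("p0.pkl","rb"))
T=lambda u,v:(260+u/4.5-.4,120+v/4.5-.4)
S=lambda u,v:(280+u/2.75-.3,85+v/2.75-.3)
obs=[("top",T(70,60),(80,150,200)),("top",T(692,88),(80,-150,200)),("top",T(47,415),(-95,149,195)),("top",T(683,443),(-95,-149,195)),
("scene",S(38,172),(-95,149,195)),("scene",S(357,508),(-95,-149,195)),("scene",S(551,337),(80,-150,200)),
("scene",S(95,312),(-130,45,205)),("scene",S(202,430),(-130,-55,205))]
def f(q):
    return np.concatenate([(proj(o[n],c2w(q,np.array(X)/1000)) -uv).ravel() for n,uv,X in obs])
r=least_squares(f,[.68,-.05,0],loss="soft_l1");print(r.x);print(f(r.x).reshape(-1,2).round(1))
np.save("pose.npy",r.x)
for n in o:
    im=o[n]["pixels"][:,:,::-1].copy();im=cv2.resize(im,None,fx=4,fy=4)
    for pts in ([(80,150,200),(80,-150,200)],[(-95,149,195),(-95,-149,195)],[(-95,149,0),(-95,-149,0)],[(-130,45,94),(-130,45,205)],[(-130,-55,94),(-130,-55,205)],[(-103,19,0),(-103,19,199),(-103,-13,199)]):
        uv=(proj(o[n],c2w(r.x,np.array(pts)/1000))*4+2).astype(int)
        cv2.polylines(im,[uv.reshape(-1,1,2)],False,(0,255,0),1)
    c=im[480:1000,1040:1720] if n=="top" else im[340:1200:1,1120:1900]
    cv2.imwrite(f"pics/ov_{n}.png",cv2.resize(c,None,fx=.69,fy=.69) if n=="scene" else c)
print(c2w(r.x,np.array([(-130,45,205),(-130,-55,205),(-95,150,0),(-95,-150,0)])/1000))
for n in o: # vase
    print(n)
E
python3 fit.py
```

```text
[ 0.70959512 -0.05057192 -0.04732727]
[[-0.7 -0.8]
 [ 0.  -0.4]
 [-0.4 -0.2]
 [-0.5  0.5]
 [-1.3  0. ]
 [-2.5  1.9]
 [ 1.6 -0.4]
 [ 0.8  0.4]
 [ 0.8  0.2]]
[[ 5.81869614e-01  5.27944276e-04  2.05000000e-01]
 [ 5.77138653e-01 -9.93600831e-02  2.05000000e-01]
 [ 6.21797932e-01  1.03754537e-01  0.00000000e+00]
 [ 6.07605050e-01 -1.95909545e-01  0.00000000e+00]]
scene
top
```

```bash
python3 -c "
import cv2,numpy as np
a=cv2.imread('pics/ov_top.png');b=cv2.imread('pics/ov_scene.png');print(a.shape,b.shape)"
```

```text
(520, 680, 3) (593, 538, 3)
```

View pics/ov_top.png

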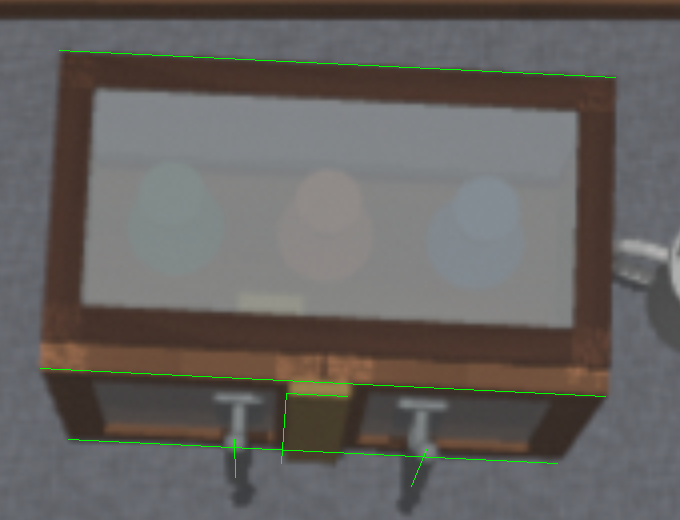

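View pics/ov_scene.png

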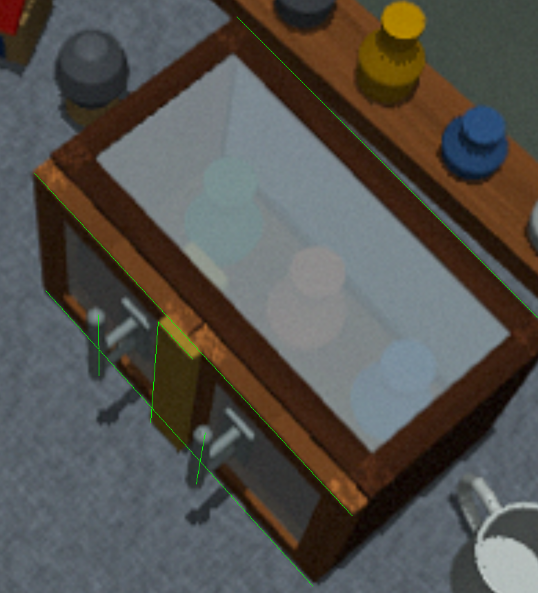

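Call:
{"op": "drive_tool", "data": {"plan": [{"claw":0,"linear":[0,0,-6],"angular":[0,0,0]},{"claw":0,"linear":[4.8,-3.7,0],"angular":[0,0,0]},{"claw":0,"linear":[4.8,-3.7,0],"angular":[0,0,0]},{"claw":0,"linear":[4.8,-3.7,0],"angular":[0,0,0]},{"claw":0,"linear":[4.8,-3.7,0],"angular":[0,0,0]},{"claw":0,"linear":[4.8,-3.7,0],"angular":[0,0,0]},{"claw":0,"linear":[4.8,-3.7,0],"angular":[0,0,0]},{"claw":0,"linear":[4.8,-3.7,0],"angular":[0,0,0]},{"claw":0,"linear":[4.8,-3.7,0],"angular":[0,0,0]},{"claw":0,"linear":[4.8,-3.7,0],"angular":[0,0,0]},{"claw":0,"linear":[4.8,-3.7,0],"angular":[0,0,0]},{"claw":0,"linear":[4.8,-3.7,0],"angular":[0,0,0]}], "newtons": 40}}

```text
t: 2.0
tool_pos: [0.5625, -0.0249, 0.279]
orientation: [3.105, 0.474, 0.001]
force: [0.3, -0.4, 0.3]
opening: 0.093
```

Call:
{"op": "drive_tool", "data": {"plan": [{"claw":0,"linear":[0,0,0],"angular":[0,0,-10]},{"claw":0,"linear":[0,0,0],"angular":[0,0,-10]},{"claw":0,"linear":[0,0,0],"angular":[0,0,-10]},{"claw":0,"linear":[0,0,0],"angular":[0,0,-10]},{"claw":0,"linear":[0,0,0],"angular":[0,0,-10]},{"claw":0,"linear":[0,0,0],"angular":[0,0,-10]},{"claw":0,"linear":[0,0,0],"angular":[0,0,-10]},{"claw":0,"linear":[0,0,0],"angular":[0,0,-10]},{"claw":0,"linear":[0,0,0],"angular":[0,0,-10]},{"claw":0,"linear":[0,0,0],"angular":[0,0,-10]},{"claw":0,"linear":[0,0,0],"angular":[0,0,-10]},{"claw":0,"linear":[0,0,0],"angular":[0,0,-10]}]}}

```text
t: 3.5
tool_pos: [0.5616, -0.0268, 0.2787]
orientation: [1.134, 2.93, 0.0]
force: [0.1, -0.1, 0.3]
opening: 0.0928
```

Call:
{"op": "drive_tool", "data": {"plan": [{"claw":0,"linear":[0,0,0],"angular":[0,0,-10]},{"claw":0,"linear":[0,0,0],"angular":[0,0,-10]},{"claw":0,"linear":[0,0,0],"angular":[0,0,-10]},{"claw":0,"linear":[0,0,0],"angular":[0,0,-10]},{"claw":0,"linear":[0,0,0],"angular":[0,0,0]}]}}

```text
t: 4.12
tool_pos: [0.5616, -0.0268, 0.2787]
orientation: [0.074, 3.141, 0.0]
force: [-0.7, -0.0, -0.5]
opening: 0.0932
```

```bash
cat >> h.py <<'E'
def tool(s):
    M=R.from_rotvec(s["orientation"]).as_matrix(); return np.array(s["tool_pos"]),M
def delta(s,xyz,yaw):  # yaw = tool x angle, deg, tool down
    p,M=tool(s); a=np.radians(yaw)
    T=np.array([[np.cos(a),np.sin(a),0],[np.sin(a),-np.cos(a),0],[0,0,-1]]).T.T
    T=np.c_[[np.cos(a),np.sin(a),0],[np.sin(a),-np.cos(a),0],[0,0,-1]]
    return (M.T@(np.array(xyz)-p)*100).round(2), np.degrees(R.from_matrix(M.T@T).as_rotvec()).round(2)
E
python3 - <<'E'
from h import *
from plant import *
s=read_state();print({k:np.round(v,3).tolist() for k,v in s.items()})
p,M=tool(s);print(np.degrees(np.arctan2(M[1,0],M[0,0])),M[:,2])
print(delta(s,[0.582,0.0005,0.161],177.3))
for n in ("scene","top"):
    c=read_camera(n);cv2.imwrite(f"pics/{n}1.png",c["pixels"][:,:,::-1])
E
```

```text
{'t': 4.125, 'q': [-0.139, 0.01, 1.505, 0.0, 1.626, -1.662], 'dq': [0.002, 0.001, 0.0, 0.002, 0.0, 0.102], 'joint_torque': [-0.007, -50.24, -49.696, -0.034, 0.074, -2.023], 'tool_pos': [0.562, -0.027, 0.279], 'orientation': [0.074, 3.141, 0.0], 'force': [-0.735, -0.046, -0.492], 'wrist_torque': [0.059, -0.159, 0.008], 'opening': 0.093}
177.28774924306262 [ 1.41390667e-04  2.16258465e-05 -9.99999990e-01]
(array([-1.91,  2.82, 11.77]), array([ 0.  ,  0.01, -0.01]))
```

View pics/scene1.png

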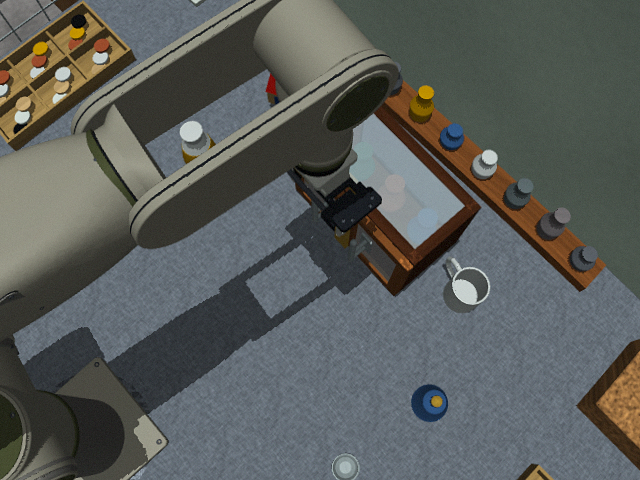

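The gripper hovers near (345,205), just beside the latched handle. Next I shift it over the handle, lower it and close.

Call:
{"op": "drive_tool", "data": {"plan": [{"claw":0,"linear":[-1.9,2.8,0],"angular":[0,0,0]},{"claw":0,"linear":[0,0,3.8],"angular":[0,0,0]},{"claw":0,"linear":[0,0,3],"angular":[0,0,0]},{"claw":0,"linear":[0,0,2.5],"angular":[0,0,0]},{"claw":0,"linear":[0,0,2.5],"angular":[0,0,0]},{"claw":0.3,"linear":[0,0,0],"angular":[0,0,0]},{"claw":0.6,"linear":[0,0,0],"angular":[0,0,0]}]}}

```text
t: 5.1
tool_pos: [0.5823, 0.0003, 0.1618]
orientation: [0.075, 3.14, -0.0]
force: [-0.2, 0.3, 0.6]
opening: 0.0772
```

Call:
{"op": "drive_tool", "data": {"plan": [{"claw":1,"linear":[0,0,0],"angular":[0,0,0]},{"claw":1,"linear":[0,0,0],"angular":[0,0,0]},{"claw":1,"linear":[0,0,0],"angular":[0,0,0]},{"claw":1,"linear":[0,0,0],"angular":[0,0,0]},{"claw":1,"linear":[0,0,0],"angular":[0,0,0]},{"claw":1,"linear":[0,0,0],"angular":[0,0,0]}], "newtons": 50}}

```text
t: 5.85
tool_pos: [0.5818, 0.0003, 0.1606]
orientation: [-0.073, -3.141, 0.0]
force: [-0.3, 0.3, 0.3]
opening: 0.0178
```

Call:
{"op": "drive_tool", "data": {"plan": [{"claw":1,"linear":[0,0,0],"angular":[0,0,0]},{"claw":1,"linear":[0,0,0],"angular":[0,0,0]}]}}

```text
t: 6.1
tool_pos: [0.5818, 0.0013, 0.1606]
orientation: [-0.072, -3.141, -0.002]
force: [0.8, 5.3, -0.3]
opening: 0.0111
```

Call:
{"op": "drive_tool", "data": {"plan": [{"claw":1,"linear":[0.45,0.16,0],"angular":[0,0,2.5]},{"claw":1,"linear":[0.45,0.16,0],"angular":[0,0,2.5]},{"claw":1,"linear":[0.45,0.16,0],"angular":[0,0,2.5]},{"claw":1,"linear":[0.45,0.16,0],"angular":[0,0,2.5]},{"claw":1,"linear":[0.45,0.16,0],"angular":[0,0,2.5]},{"claw":1,"linear":[0.45,0.16,0],"angular":[0,0,2.5]}]}}

```text
t: 6.85
tool_pos: [0.5571, 0.0141, 0.1606]
orientation: [0.484, 3.103, 0.0]
force: [3.7, 1.7, -2.4]
opening: 0.0114
```

Run:
```python
from h import *
from plant import *
s=read_state();print({k:np.round(v,3).tolist() for k,v in s.items()})
for n in ("scene","top"):
    c=read_camera(n);cv2.imwrite(f"pics/{n}2.png",c["pixels"][:,:,::-1])
```

```text
{'t': 6.85, 'q': [-0.067, 0.048, 1.682, 0.0, 1.41, -1.328], 'dq': [0.033, -0.083, 0.087, 0.001, -0.003, 0.382], 'joint_torque': [-0.911, -50.856, -47.874, -0.637, 1.193, -0.958], 'tool_pos': [0.557, 0.014, 0.161], 'orientation': [0.484, 3.103, 0.0], 'force': [3.653, 1.726, -2.364], 'wrist_torque': [0.263, -0.6, -0.129], 'opening': 0.011}
```

View pics/top2.png

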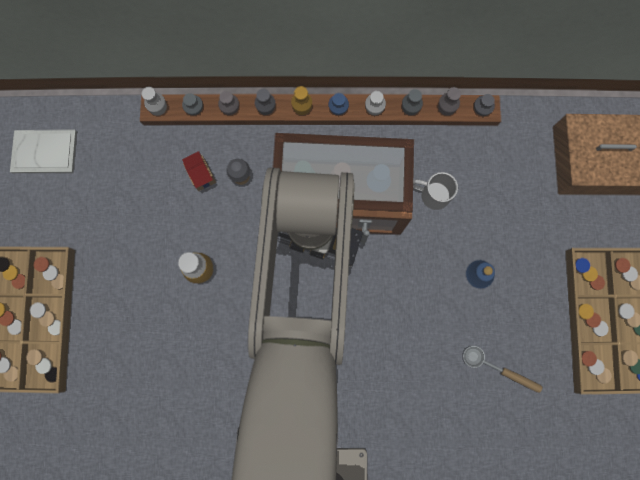

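The bar is still held (opening 11 mm) and the force is low, so the catch has let go. I carry on along the arc.

Call:
{"op": "drive_tool", "data": {"plan": [{"claw":1,"linear":[0.9,0.345,0],"angular":[0,0,5]},{"claw":1,"linear":[0.9,0.345,0],"angular":[0,0,5]},{"claw":1,"linear":[0.9,0.345,0],"angular":[0,0,5]},{"claw":1,"linear":[0.9,0.345,0],"angular":[0,0,5]},{"claw":1,"linear":[0.9,0.345,0],"angular":[0,0,5]},{"claw":1,"linear":[0.9,0.345,0],"angular":[0,0,5]},{"claw":1,"linear":[0.9,0.345,0],"angular":[0,0,5]},{"claw":1,"linear":[0.9,0.345,0],"angular":[0,0,5]}]}}

```text
t: 7.95
tool_pos: [0.5136, 0.0757, 0.1606]
orientation: [-1.518, -2.75, 0.005]
force: [-4.8, -3.7, 2.7]
opening: 0.0112
```

Call:
{"op": "drive_tool", "data": {"plan": [{"claw":1,"linear":[0.9,0.345,0],"angular":[0,0,5]},{"claw":1,"linear":[0.9,0.345,0],"angular":[0,0,5]},{"claw":1,"linear":[0.9,0.345,0],"angular":[0,0,5]},{"claw":1,"linear":[0.9,0.345,0],"angular":[0,0,5]},{"claw":1,"linear":[0.9,0.345,0],"angular":[0,0,5]},{"claw":1,"linear":[0.9,0.345,0],"angular":[0,0,5]},{"claw":1,"linear":[0.9,0.345,0],"angular":[0,0,5]},{"claw":1,"linear":[0,0,0],"angular":[0,0,0]}]}}

```text
t: 8.95
tool_pos: [0.517, 0.1438, 0.1606]
orientation: [-2.269, -2.168, 0.005]
force: [-11.9, 2.0, 6.4]
opening: 0.0112
```

Run:
```python
from h import *
from plant import *
s=read_state();print({k:np.round(v,3).tolist() for k,v in s.items()})
q=np.load("pose.npy");p=tool(s)[0]
c,sn=np.cos(q[2]),np.sin(q[2]);d=p[:2]-q[:2];l=np.array([c*d[0]+sn*d[1],-sn*d[0]+c*d[1]])-[-.095,.15]
print(l,np.hypot(*l),"leaf angle",np.degrees((np.arctan2(-.105,-.035)-np.arctan2(l[1],l[0]))%(2*np.pi)))
for n in ("scene","top"):
    c=read_camera(n);cv2.imwrite(f"pics/{n}3.png",c["pixels"][:,:,::-1])
    print([np.round(d["at"],3) for d in search_frame(c,"vase")[:1]])
```

```text
{'t': 8.95, 'q': [0.175, -0.002, 1.733, 0.001, 1.415, 0.22], 'dq': [-0.005, -0.006, 0.006, -0.0, 0.001, -0.041], 'joint_torque': [-2.286, -45.215, -49.784, -1.409, -3.737, 0.63], 'tool_pos': [0.517, 0.144, 0.161], 'orientation': [-2.269, -2.168, 0.005], 'force': [-11.939, 2.037, 6.416], 'wrist_torque': [0.392, 1.62, -0.245], 'opening': 0.011}
[-0.10660183  0.03499344] 0.11219844440121657 leaf angle 89.73814915019277
[array([0.5  , 0.267, 0.064])]
[array([0.512, 0.256, 0.067])]
```

View pics/scene3.png

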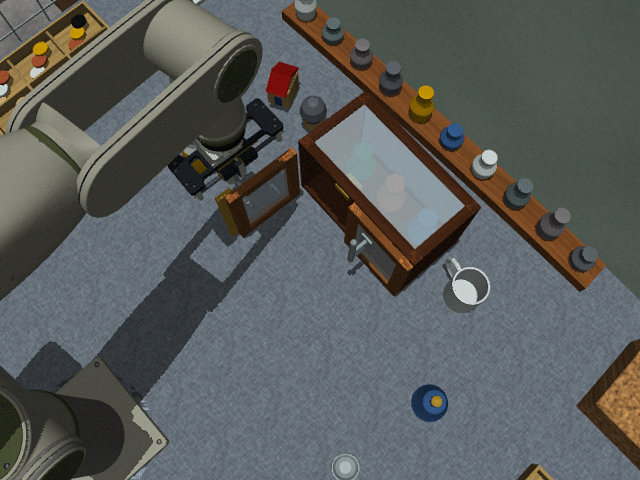

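The latched leaf stands about 90° open at (262,195), with the vase clear below the gripper. Another 10° gives some margin before I release.

Call:
{"op": "drive_tool", "data": {"plan": [{"claw":1,"linear":[0.88,0.4,0],"angular":[0,0,5]},{"claw":1,"linear":[0.88,0.4,0],"angular":[0,0,5]},{"claw":1,"linear":[0,0,0],"angular":[0,0,0]},{"claw":0.75,"linear":[0,0,0],"angular":[0,0,0]},{"claw":0.75,"linear":[0,0,0],"angular":[0,0,0]},{"claw":0.75,"linear":[0,0,0],"angular":[0,0,0]},{"claw":0.75,"linear":[0,0,0],"angular":[0,0,0]}]}}

```text
t: 10.02
tool_pos: [0.5285, 0.1595, 0.1607]
orientation: [2.453, 1.963, 0.0]
force: [-0.2, 0.0, -0.1]
opening: 0.0238
```

Call:
{"op": "drive_tool", "data": {"plan": [{"claw":0.6,"linear":[0,0,-1],"angular":[0,0,0]},{"claw":0.6,"linear":[0,0,-3],"angular":[0,0,0]},{"claw":0.6,"linear":[0,0,-4],"angular":[0,0,0]},{"claw":0.6,"linear":[0,0,-4],"angular":[0,0,0]},{"claw":0.6,"linear":[0,0,0],"angular":[0,0,0]}]}}

```text
t: 10.65
tool_pos: [0.5304, 0.1602, 0.286]
orientation: [2.45, 1.961, 0.012]
force: [-0.4, 0.5, -0.6]
opening: 0.0373
```

Run:
```python
from h import *
from plant import *
s=read_state();p,M=tool(s);print(s["t"],p,s["q"],np.degrees(np.arctan2(M[1,0],M[0,0])),M[:,2],s["force"],s["opening"])
print(delta(s,[0.577,-0.0992,0.275],-2.7))
for n in ("scene","top"):
    c=read_camera(n);cv2.imwrite(f"pics/{n}4.png",c["pixels"][:,:,::-1])
```

```text
10.65 [0.53043878 0.16017184 0.28603343] [ 2.00733085e-01 -2.08949961e-02  1.52330749e+00 -1.93581516e-05
  1.63091344e+00  4.21574756e-01] 77.34736105068605 [ 0.00810449  0.00162933 -0.99996583] [-0.38303457  0.5033665  -0.5758965 ] 0.03731884154927942
(array([-24.29,  10.22,   1.1 ]), array([ 0.23, -0.46, 80.05]))
```

View pics/scene4.png

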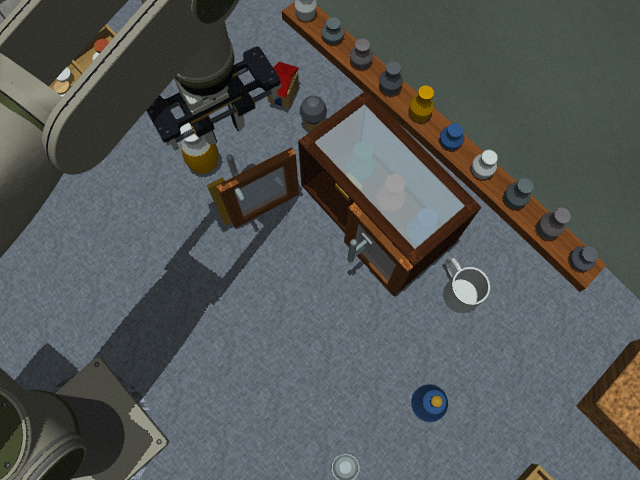

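The latched leaf is wide open at (258,190) and the gripper is free of it. The vase at (199,150) has not moved. On to the second handle.

Call:
{"op": "drive_tool", "data": {"plan": [{"claw":0,"linear":[-4.86,2.04,0],"angular":[0,0,0]},{"claw":0,"linear":[-4.86,2.04,0],"angular":[0,0,0]},{"claw":0,"linear":[-4.86,2.04,0],"angular":[0,0,0]},{"claw":0,"linear":[-4.86,2.04,0],"angular":[0,0,0]},{"claw":0,"linear":[-4.86,2.04,0],"angular":[0,0,0]}]}}

```text
t: 11.38
tool_pos: [0.5739, -0.1012, 0.2788]
orientation: [-2.451, -1.962, 0.002]
force: [0.3, 0.3, -0.2]
opening: 0.0829
```

Call:
{"op": "drive_tool", "data": {"plan": [{"claw":0,"linear":[0,0,0],"angular":[0,0,10]},{"claw":0,"linear":[0,0,0],"angular":[0,0,10]},{"claw":0,"linear":[0,0,0],"angular":[0,0,10]},{"claw":0,"linear":[0,0,0],"angular":[0,0,10]},{"claw":0,"linear":[0,0,0],"angular":[0,0,10]},{"claw":0,"linear":[0,0,0],"angular":[0,0,10]},{"claw":0,"linear":[0,0,0],"angular":[0,0,10]},{"claw":0,"linear":[0,0,0],"angular":[0,0,10]},{"claw":0,"linear":[0,0,0],"angular":[0,0,0]}]}}

```text
t: 12.5
tool_pos: [0.5739, -0.0995, 0.2789]
orientation: [-3.14, 0.071, 0.004]
force: [-0.8, 0.9, 0.8]
opening: 0.0928
```

Run:
```python
from h import *
from plant import *
s=read_state();p,M=tool(s);print(s["t"],p,s["q"],np.degrees(np.arctan2(M[1,0],M[0,0])),M[:,2],s["force"],s["opening"])
print(delta(s,[0.577,-0.0992,0.161],-2.7))
```

```text
12.5 [ 0.57389434 -0.0994634   0.27893957] [-2.59638088e-01  6.84071619e-02  1.44533228e+00  1.76834413e-05
  1.63062766e+00  1.35634535e+00] -2.5889246337439515 [-2.67691725e-03  7.29344338e-04 -9.99996151e-01] [-0.82345815  0.91006662  0.81708822] 0.09283703143793855
(array([ 0.34, -0.03, 11.79]), array([-0.03,  0.16,  0.11]))
```

Call:
{"op": "drive_tool", "data": {"plan": [{"claw":0,"linear":[0.3,0,0],"angular":[0,0,0]},{"claw":0,"linear":[0,0,3.8],"angular":[0,0,0]},{"claw":0,"linear":[0,0,3],"angular":[0,0,0]},{"claw":0,"linear":[0,0,2.5],"angular":[0,0,0]},{"claw":0,"linear":[0,0,2.5],"angular":[0,0,0]},{"claw":0.5,"linear":[0,0,0],"angular":[0,0,0]},{"claw":1,"linear":[0,0,0],"angular":[0,0,0]},{"claw":1,"linear":[0,0,0],"angular":[0,0,0]},{"claw":1,"linear":[0,0,0],"angular":[0,0,0]},{"claw":1,"linear":[0,0,0],"angular":[0,0,0]},{"claw":1,"linear":[0,0,0],"angular":[0,0,0]},{"claw":1,"linear":[0,0,0],"angular":[0,0,0]}], "newtons": 40}}

```text
t: 14.0
tool_pos: [0.5776, -0.0998, 0.1626]
orientation: [-3.141, 0.073, 0.0]
force: [0.6, -0.5, -0.3]
opening: 0.0276
```

Call:
{"op": "drive_tool", "data": {"plan": [{"claw":1,"linear":[0,0,0],"angular":[0,0,0]},{"claw":1,"linear":[0,0,0],"angular":[0,0,0]},{"claw":1,"linear":[0,0,0],"angular":[0,0,0]}]}}

```text
t: 14.38
tool_pos: [0.5774, -0.0988, 0.1626]
orientation: [-3.139, 0.072, 0.001]
force: [-2.1, 5.3, 1.5]
opening: 0.0114
```

Call:
{"op": "drive_tool", "data": {"plan": [{"claw":1,"linear":[-0.815,0.34,0],"angular":[0,0,-5]},{"claw":1,"linear":[-0.815,0.34,0],"angular":[0,0,-5]},{"claw":1,"linear":[-0.815,0.34,0],"angular":[0,0,-5]},{"claw":1,"linear":[-0.815,0.34,0],"angular":[0,0,-5]},{"claw":1,"linear":[-0.815,0.34,0],"angular":[0,0,-5]},{"claw":1,"linear":[-0.815,0.34,0],"angular":[0,0,-5]},{"claw":1,"linear":[-0.815,0.34,0],"angular":[0,0,-5]},{"claw":1,"linear":[-0.815,0.34,0],"angular":[0,0,-5]}]}}

```text
t: 15.38
tool_pos: [0.5214, -0.1408, 0.1625]
orientation: [-2.972, -1.01, 0.003]
force: [-5.5, 6.1, 4.5]
opening: 0.0113
```

Call:
{"op": "drive_tool", "data": {"plan": [{"claw":1,"linear":[-0.815,0.34,0],"angular":[0,0,-5]},{"claw":1,"linear":[-0.815,0.34,0],"angular":[0,0,-5]},{"claw":1,"linear":[-0.815,0.34,0],"angular":[0,0,-5]},{"claw":1,"linear":[-0.815,0.34,0],"angular":[0,0,-5]},{"claw":1,"linear":[-0.815,0.34,0],"angular":[0,0,-5]},{"claw":1,"linear":[-0.815,0.34,0],"angular":[0,0,-5]}]}}

```text
t: 16.12
tool_pos: [0.5056, -0.1917, 0.1625]
orientation: [-2.61, -1.745, 0.003]
force: [-5.5, 2.7, 4.5]
opening: 0.0112
```

Call:
{"op": "drive_tool", "data": {"plan": [{"claw":1,"linear":[-0.815,0.34,0],"angular":[0,0,-5]},{"claw":1,"linear":[-0.815,0.34,0],"angular":[0,0,-5]},{"claw":1,"linear":[-0.815,0.34,0],"angular":[0,0,-5]},{"claw":1,"linear":[-0.815,0.34,0],"angular":[0,0,-5]},{"claw":1,"linear":[-0.815,0.34,0],"angular":[0,0,-5]},{"claw":1,"linear":[-0.815,0.34,0],"angular":[0,0,-5]},{"claw":1,"linear":[0,0,0],"angular":[0,0,0]}]}}

```text
t: 17.0
tool_pos: [0.5179, -0.2434, 0.1625]
orientation: [-2.075, -2.358, 0.001]
force: [-2.9, 0.7, 0.6]
opening: 0.0113
```

Call:
{"op": "drive_tool", "data": {"plan": [{"claw":0.75,"linear":[0,0,0],"angular":[0,0,0]},{"claw":0.75,"linear":[0,0,0],"angular":[0,0,0]},{"claw":0.75,"linear":[0,0,0],"angular":[0,0,0]},{"claw":0.75,"linear":[0,0,0],"angular":[0,0,0]}]}}

```text
t: 17.5
tool_pos: [0.5183, -0.243, 0.1627]
orientation: [2.075, 2.359, 0.0]
force: [0.8, 0.5, -0.8]
opening: 0.0232
```

Now raise the gripper and back it off.

Call:
{"op": "drive_tool", "data": {"plan": [{"claw":0.7,"linear":[0,0,-1],"angular":[0,0,0]},{"claw":0.7,"linear":[0,0,-3],"angular":[0,0,0]},{"claw":0.7,"linear":[0,0,-4],"angular":[0,0,0]},{"claw":0.7,"linear":[0,0,-4],"angular":[0,0,0]},{"claw":0.7,"linear":[-5,0,0],"angular":[0,0,0]},{"claw":0.7,"linear":[-5,0,0],"angular":[0,0,0]},{"claw":0.7,"linear":[-5,0,0],"angular":[0,0,0]},{"claw":0.7,"linear":[0,0,0],"angular":[0,0,0]},{"claw":0.7,"linear":[0,0,0],"angular":[0,0,0]}]}}

```text
t: 18.62
tool_pos: [0.5375, -0.3917, 0.2829]
orientation: [-2.075, -2.359, -0.001]
force: [-0.3, -0.2, -0.3]
opening: 0.0281
```

Run:
```python
from h import *
from plant import *
s=read_state();print(s["t"],s["tool_pos"],s["force"])
for n in ("scene","top"):
    c=read_camera(n);cv2.imwrite(f"pics/{n}5.png",c["pixels"][:,:,::-1])
    print([np.round(d["at"],3) for d in search_frame(c,"vase")[:1]])
```

```text
18.625 [ 0.53746074 -0.39169187  0.28292865] [-0.30895089 -0.16646441 -0.27937066]
[array([0.518, 0.27 , 0.088])]
[array([0.515, 0.275, 0.097])]
```

View pics/scene5.png

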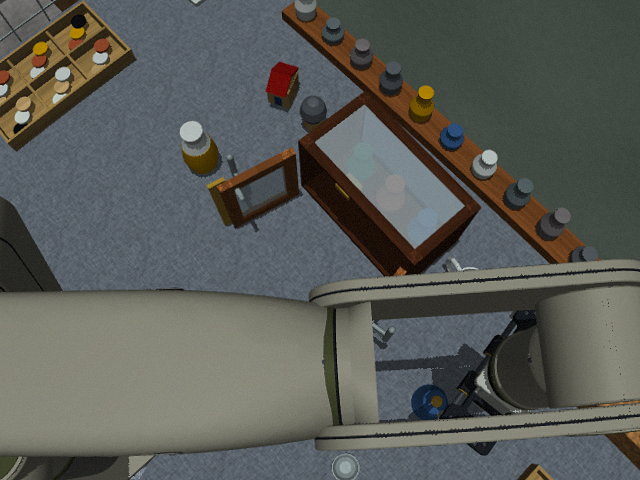

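View pics/top5.png

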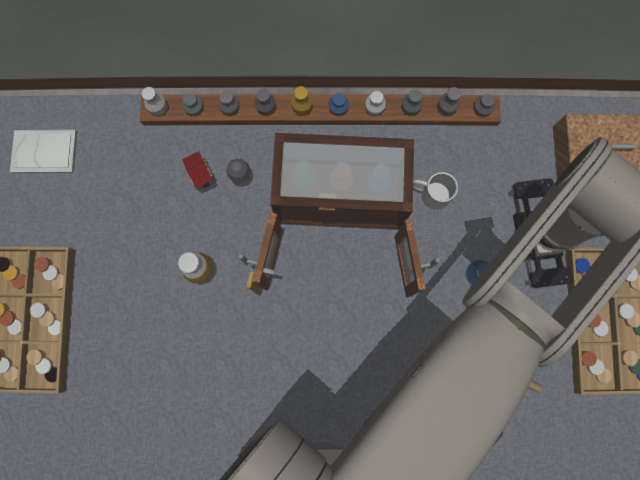

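Both leaves stand past square: left at (266,250), right at (410,258). The vase is unmoved at (195,265), and the gripper is clear near (555,235).

```bash
python3 -c "
from plant import *
print(close_job())"
```

```text
the job is handed in; nothing more can be done
None
```

Both cabinet doors are open, and I handed the job in at about 18.7 s of the 54 s allowed.

- **Order:** I gripped the latched leaf's handle first, pulled it free of the catch and swung it about 100° open. I then released it and swung the overlapped leaf about 100° open the same way.
- **Door angles:** At 90° into its swing, the latched leaf's angle worked out from the tool position matched the plan. I didn't measure the final 100° angles; they come from the commanded arcs. The last top picture shows both leaves standing a little past square.
- **Vase:** It is still upright. The camera readings before and after agree within about 3 mm, which is within their error. One reading during the latched leaf's swing was about 15 mm off in each view, because the gripper was partly covering the vase.
- **Forces and clearance:** Where I read it, the wrist force stayed at or below about 14 N. The gripper ended well clear, touching nothing.
- **Fit error:** The corner fit of the cabinet's position was up to about 3 pixels off in the scene view. Both handle grasps still closed cleanly on the bars.

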